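# Tip the chip aerials out of the flap-front caddy

### The arm

A 7-joint arm with a two-finger parallel gripper is mounted at the origin on a cart in front of the work surface, level with it; the furniture and walls round the work are solid. World frame = base frame: x ahead of the robot, y to its left, z up, the work surface at z = 0. Lengths are in m, angles in rad, forces in N, time in s.
With the tool pointing down it reaches from about 0.4 to 0.925 m from the base axis. Payload 4.1 kg.
Tool frame: the origin (TCP) lies on the front face of the gripper's body, between the roots of the fingers; the fingertips stand 73 mm ahead of it and the grasp point (between the pads) lies bot.tcp_to_grasp ahead of it (bot.tcp_to_grasp is the distance from the TCP to the grasp point, in m); z points along the fingers, x is the direction in which the jaws open and shut, and the axes are right-handed (so a half turn about z gives the same grasp; the last joint's range is limited). The gripper opens to 85 mm and grips with 20 to 120 N. Pads are 22 mm wide; open, the fingers measure 114 mm over their backs; the gripper's body (76 mm by 85 mm) begins 54 mm behind the grasp point. The pads swing forward as they close: fully open they stand 13 mm farther back than shut.
Start: joints at [-1.268, 0.398, 0.045, 1.537, -0.019, 1.207, -0.051], TCP at [0.254, 0.598, 0.304] pointing down, gripper open.
Joint ranges: [-2.82, 2.82], [-0.49, 2.23], [-1.37, 1.46], [0, 2.46], [-1.36, 4.5], [0.23, 2], [-2.94, 2.94]. Speed limits (rad/s): [2.57, 2.57, 3.14, 3.14, 3.14, 3.14, 3.14].

### API

Orientations are given as a unit quaternion [x, y, z, w].
In Python, from station import bot gives the robot as it stands. The module is installed in compiled form; this text tells all that it offers.
- The arm moves only by the tool step_arm, never from a script. Its arguments are lists of equal length, an entry for each row: "dp": the shift along the world's x, y, z in mm, a list of three; "rotation": the turn, a rotation vector about the world's x, y, z in degrees, a list of three; "hand": the opening, from 0 (shut) to 1 (fully open). A call has 1 to 5 rows; each row is the pose to reach, as a shift and turn from the pose commanded when the call began; what a row does not reach only later rows make up. A row lasts 1/12 s, in which the tool goes at most 41.7 mm and 7.16 degrees, less where a joint would pass 70% of its speed; a pose out of reach is approached as far as the arm can. A call with a gripper value outside its range is refused whole. The fingers move at their own pace and stop on an object; "grip_force" is the grip in N (left out, the last holds). Time passes only in rows, so rows that repeat a pose let the fingers close. It gives the time, the measured TCP pose, the force and the opening at its end, in the units of the state.
- bot.sense(): the state, without advancing time (a new reading comes with each control period).
- bot.read_camera(name): name is "scene" or "top" or "wrist"; returns (picture, depth): 400x640x3 uint8, red, green, blue; 400x640 float32, m along the optical axis (not along the pixel's ray), 0 where there is no reading.
- bot.camera_info(name): a dict with "fx", "fy", "cx", "cy" (pixels), "R" (3x3) and "t" (3): a world point X has camera coordinates R X + t; the wrist camera has in their place "T_tool_cam" (4x4, takes a point from camera to tool coordinates, whose origin is the TCP and whose axes are the tool frame's). Camera axes: x right, y down, z forward; pixel columns grow to the right and rows downward; lengths in m; the calibration is good to about 2 mm. A picture is of the moment at which its call begins: read the wrist's pose just before it. camera_info takes no time and is no camera call.
- bot.finish_job(): hands the job in, once; it reports no verdict.
The state is a dict: "t": time; "qpos": joint angles; "joint_vel": joint speeds; "joint_torque": joint torques, N m; "tool_pos": TCP position; "tcp_rot": TCP orientation; "ft_force": force on the tool from outside, world axes, zero at the start; "wrist_torque": the same for the moment, N m; "opening": finger opening in m.
Only numpy, scipy, OpenCV 4.12 (cv2) and the standard library are available. Lean on these libraries where they do the work, as an engineer would, in place of code of your own. Each camera call takes 0.05 s, during which the arm holds its last target.

### The job

The narrow flap-front caddy with the bar handle holds two chip aerials. Pick it up by the handle, hold it over the open tray and tip it mouth down, just far enough that its flap swings open and both aerials slide out into the tray; do not upend it. Then set the caddy down gently, upright on the bench and clear of the tray.

Things in the scene. Friction and masses are not known exactly. Their poses are not given: they have to be found in the camera images.
- caddy: Narrow grey caddy, clear fixed lid, aluminium flap as its front; 95 (x) x 44 (y) x 43 mm high without handle, 0.2 kg. Origin: centre of underside below the handle; z up; mouth at -x. Floor x = -50 to +45 mm, 4 mm thick and slick (friction 0.3), inside width 36 mm. At rest on the bench z = 0. (The wider, shorter caddy with a round knob is empty, not wanted.)
- caddy_handle (a point): Centre of the caddy's handle, 68 mm above the caddy's origin: a black bar along the caddy's y, 56 mm long, 10 mm thick (x), 20 mm high, on two posts; 15 mm of free space under the bar. Grip across its thickness, fingers at its -x and +x sides.
- caddy_flap (a joint): Angle of the flap, 0 shut, up to 1.7 open. It hangs freely from the lid's front edge (caddy x = -39, z = 38 mm) to x = -52, z = 5 mm, so 20 degrees outward, shut by gravity. Mouth tipped down, it starts to open at 20 degrees of tilt; the aerials have slid out over the floor's front edge by about 45. Upright it falls shut.
- tray: Shallow open black tray, fixed to the bench, 150 (x) x 180 (y) x 30 mm high, walls and floor about 4 mm. Origin: centre of its underside, on the bench; z up.
- aerial_0: Chip aerial, white bar 9 x 46 (y) x 9 mm, 12 g, at the start inside the caddy on its floor, lengthwise toward the mouth, on its -y side. Origin: centre of its underside.
- aerial_1: The same, on the caddy's +y side.

How it is judged:
By the outcome, as a careful person would: the job done as asked, in the order asked, and still so for the second after the job is handed in, with the robot touching nothing.
It also fails if it takes over 48 s, if anything falls off the work surface, if the arm or the gripper's body presses on something with over 40 N, if the wrist force passes 120 N, or if a joint passes its speed limit or range.

## Working session

There is one attempt and no reset: what is moved stays moved. The work goes in short steps, Python scripts to look and compute and a tool call to move; the robot and the scene stay as the last step left them, time stands still between calls to the robot, and variables do not carry over. Pictures are saved under pics/ and viewed, and the job is handed in when it is done.

Besides the shell and the picture viewer there is one more tool, called after "Request:" by a JSON object that holds its "name" and its "arguments", one argument or row to a line. step_arm: Moves the arm, as the interface text tells. Its arguments: {"type":"object","properties":{"dp":{"type":"array"},"rotation":{"type":"array"},"hand":{"type":"array"},"grip_force":{"type":"number"}},"required":["dp","rotation","hand"]}

```bash
mkdir -p pics
python3 - <<'E'
from station import bot
import cv2,numpy as np
s=bot.sense()
print({k:np.round(v,3).tolist() for k,v in s.items()}, bot.tcp_to_grasp)
for n in ["scene","top"]:
    p,d=bot.read_camera(n); cv2.imwrite(f"pics/{n}0.png",p[:,:,::-1]); np.save(f"pics/{n}0.npy",d); np.save(f"pics/{n}0c.npy",p)
    i=bot.camera_info(n); print(n,{k:np.round(v,3).tolist() for k,v in i.items()})
E
```

```text
{'t': 0.0, 'qpos': [-1.268, 0.399, 0.045, 1.538, -0.019, 1.207, -0.051], 'joint_vel': [0.0, 0.0, -0.001, 0.0, 0.001, 0.0, 0.001], 'joint_torque': [0.0, -47.511, 1.365, -25.422, 0.011, 0.009, -0.0], 'tool_pos': [0.254, 0.598, 0.303], 'tcp_rot': [0.834, 0.552, -0.001, 0.001], 'ft_force': [-0.007, -1.076, 0.026], 'wrist_torque': [0.021, -0.037, 0.026], 'opening': 0.086} 0.0539
scene {'fx': 486.975, 'fy': 486.975, 'cx': 326.709, 'cy': 199.906, 'R': [[0.692, -0.722, -0.011], [-0.279, -0.253, -0.926], [0.666, 0.644, -0.377]], 't': [-0.492, 0.182, 0.633]}
top {'fx': 472.203, 'fy': 472.203, 'cx': 328.092, 'cy': 195.704, 'R': [[-0.007, -1.0, 0.002], [-0.986, 0.006, -0.165], [0.165, -0.003, -0.986]], 't': [-0.197, 0.531, 0.859]}
```

View pics/scene0.png

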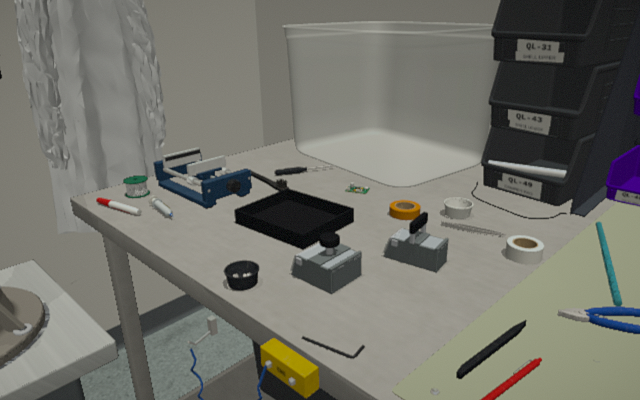

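View pics/top0.png

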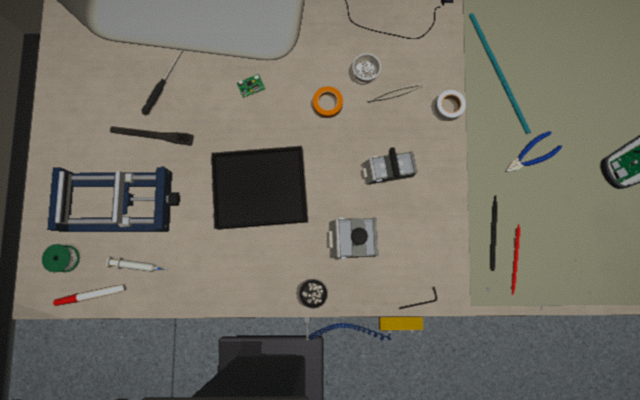

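```bash
cat > h.py <<'E'
import numpy as np,cv2
from station import bot
def cast(n,uv,z):
    i=bot.camera_info(n);R=np.array(i["R"]);t=np.array(i["t"])
    uv=np.atleast_2d(np.array(uv,float))
    r=np.c_[(uv[:,0]-i["cx"])/i["fx"],(uv[:,1]-i["cy"])/i["fy"],np.ones(len(uv))]@R
    c=-R.T@t
    return c+r*((z-c[2])/r[:,2])[:,None]
def cloud(n,d):
    i=bot.camera_info(n);R=np.array(i["R"]);t=np.array(i["t"])
    v,u=np.mgrid[:d.shape[0],:d.shape[1]]
    P=np.stack([(u-i["cx"])/i["fx"]*d,(v-i["cy"])/i["fy"]*d,d],-1)
    return (P-t)@R
E
python3 - <<'E'
from h import *
p=np.load("pics/top0c.npy");d=np.load("pics/top0.npy");C=cloud("top",d)
a=cv2.resize(p[140:190,350:425],None,fx=10,fy=10,interpolation=cv2.INTER_NEAREST);cv2.imwrite("pics/crop0.png",a[:,:,::-1])
q=np.load("pics/scene0c.npy");a=cv2.resize(q[200:280,375:460],None,fx=7,fy=7,interpolation=cv2.INTER_NEAREST);cv2.imwrite("pics/crop1.png",a[:,:,::-1])
g=p.max(2)
# handle
m=np.zeros_like(g);m[140:190,350:425]=(g[140:190,350:425]<60)&(C[140:190,350:425,2]>.06)
v,u=np.nonzero(m);print("handle px",len(u),u.mean(),v.mean()); 
X=cast("top",np.c_[u,v],.078); r=cv2.minAreaRect((X[:,:2]*1000).astype(np.float32));print(X.mean(0),r,C[v,u].mean(0),np.median(C[v,u,2]))
# caddy lid region by height
h=C[140:190,350:425];mm=(h[...,2]>.03)&(h[...,2]<.055);Y=h[mm];print("lid",Y.mean(0),cv2.minAreaRect((Y[:,:2]*1000).astype(np.float32)))
# tray
m=np.zeros_like(g);m[130:245,195:325]=g[130:245,195:325]<60
n,l,st,ce=cv2.connectedComponentsWithStats(m);k=1+np.argmax(st[1:,4]);v,u=np.nonzero(l==k)
X=cast("top",np.c_[u,v],.03);print("tray",cv2.minAreaRect((X[:,:2]*1000).astype(np.float32)),np.percentile(C[v,u,2],[5,50,95]))
E
```

```text
handle px 164 394.0182926829268 162.4268292682927
[ 0.58660989 -0.32362788  0.078     ] ((587.3330688476562, -323.4465026855469), (54.77892303466797, 10.661280632019043), 9.31363296508789) [ 0.58700383 -0.32386704  0.07631192] 0.07783085620108102
lid [ 0.58847724 -0.32355639  0.04107592] ((589.8890380859375, -324.9964904785156), (51.09193420410156, 90.90278625488281), 9.022653579711914)
tray ((550.8391723632812, -65.0123519897461), (150.8710174560547, 179.11891174316406), 4.227146148681641) [0.00245738 0.00550642 0.03052758]
```

View pics/crop0.png

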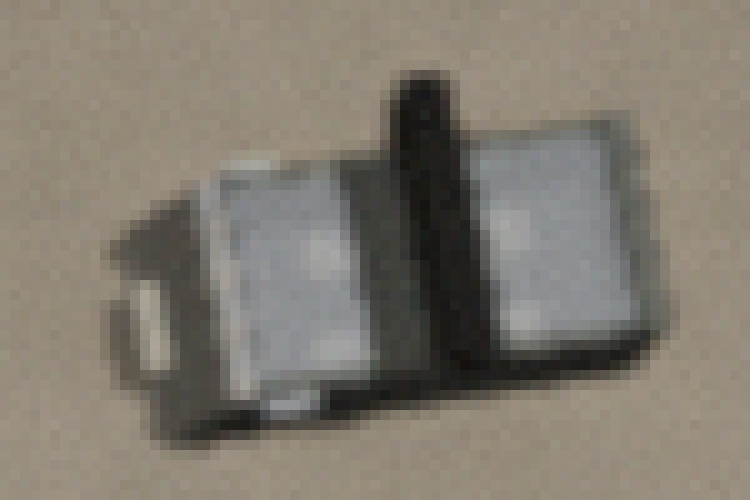

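View pics/crop1.png

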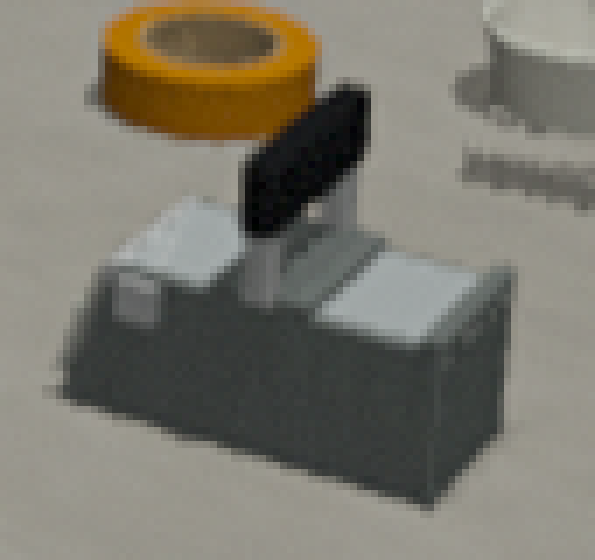

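Request:
{"name": "step_arm", "arguments": {
  "dp": [
    [16,-37,0],
    [32,-74,0],
    [48,-111,0],
    [64,-148,0],
    [80,-185,0]
  ],
  "rotation": [
    [0,0,6.5],
    [0,0,13],
    [0,0,19.5],
    [0,0,26],
    [0,0,32.3]
  ],
  "hand": [1,1,1,1,1]
}}

```text
t: 0.52
tool_pos: [0.3345, 0.4112, 0.3035]
tcp_rot: [0.645, 0.764, -0.0, 0.0]
ft_force: [1.1, -0.6, -0.4]
opening: 0.0854
```

Request:
{"name": "step_arm", "arguments": {
  "dp": [
    [16,-37,0],
    [32,-74,0],
    [48,-111,0],
    [64,-148,0],
    [80,-185,0]
  ],
  "rotation": [
    [0,0,0],
    [0,0,0],
    [0,0,0],
    [0,0,0],
    [0,0,0]
  ],
  "hand": [1,1,1,1,1]
}}

```text
t: 0.93
tool_pos: [0.4143, 0.2261, 0.3037]
tcp_rot: [0.648, 0.762, -0.0, -0.0]
ft_force: [1.2, 0.4, -1.0]
opening: 0.0853
```

Request:
{"name": "step_arm", "arguments": {
  "dp": [
    [16,-37,0],
    [32,-74,0],
    [48,-111,0],
    [64,-148,0],
    [80,-185,0]
  ],
  "rotation": [
    [0,0,0],
    [0,0,0],
    [0,0,0],
    [0,0,0],
    [0,0,0]
  ],
  "hand": [1,1,1,1,1]
}}

```text
t: 1.35
tool_pos: [0.4942, 0.0413, 0.3039]
tcp_rot: [0.648, 0.762, 0.0, -0.0]
ft_force: [0.6, 0.7, -0.6]
opening: 0.0856
```

Request:
{"name": "step_arm", "arguments": {
  "dp": [
    [10,-14,-16],
    [20,-28,-32],
    [30,-42,-48],
    [40,-56,-64],
    [50,-70,-80]
  ],
  "rotation": [
    [-6.9,-1.1,0],
    [-13.8,-2.2,0],
    [-20.7,-3.4,0],
    [-27.6,-4.5,0],
    [-34.5,-5.6,0]
  ],
  "hand": [1,1,1,1,1]
}}

```text
t: 1.77
tool_pos: [0.545, -0.027, 0.2239]
tcp_rot: [0.617, 0.726, -0.195, 0.231]
ft_force: [-0.6, 0.3, -0.4]
opening: 0.0854
```

Request:
{"name": "step_arm", "arguments": {
  "dp": [
    [0,0,0],
    [0,0,0],
    [0,0,0]
  ],
  "rotation": [
    [-6.9,-1.1,0],
    [-13.8,-2.2,0],
    [-13.8,-2.2,0]
  ],
  "hand": [1,1,1]
}}

```text
t: 2.02
tool_pos: [0.5433, -0.0228, 0.2205]
tcp_rot: [0.585, 0.696, -0.271, 0.315]
ft_force: [-0.2, 1.0, -0.1]
opening: 0.0854
```

Run:
```python
from h import *
from scipy.spatial.transform import Rotation as R
s=bot.sense();print(s['t'],np.round(s['qpos'],2),np.round(s['tool_pos'],3));M=R.from_quat(s['tcp_rot']).as_matrix();print(M.round(3),np.degrees(np.arccos(-M[2,2])))
```

```text
2.0167 [-0.8   0.45  0.49  1.98  0.74  1.07  0.94] [ 0.543 -0.023  0.22 ]
[[-0.116  0.986  0.122]
 [ 0.644  0.168 -0.746]
 [-0.756 -0.008 -0.655]] 49.09580374307635
```

Request:
{"name": "step_arm", "arguments": {
  "dp": [
    [5,-38,5],
    [11,-75,10],
    [16,-112,10],
    [22,-150,10],
    [28,-188,10]
  ],
  "rotation": [
    [6.9,1.1,0],
    [13.8,2.2,0],
    [20.7,3.4,0],
    [27.6,4.5,0],
    [34.5,5.6,0]
  ],
  "hand": [1,1,1,1,1]
}}

```text
t: 2.43
tool_pos: [0.5699, -0.2015, 0.2358]
tcp_rot: [0.641, 0.753, -0.095, 0.112]
ft_force: [0.1, 0.5, -0.4]
opening: 0.0856
```

Request:
{"name": "step_arm", "arguments": {
  "dp": [
    [5,-38,0],
    [10,-75,0],
    [16,-112,0],
    [16,-112,0],
    [16,-112,0]
  ],
  "rotation": [
    [6.9,1.1,0],
    [13.8,2.2,0],
    [13.8,2.2,0],
    [13.8,2.2,0],
    [13.8,2.2,0]
  ],
  "hand": [1,1,1,1,1]
}}

```text
t: 2.85
tool_pos: [0.5837, -0.3171, 0.2346]
tcp_rot: [0.65, 0.759, -0.02, 0.022]
ft_force: [0.4, -0.1, -0.5]
opening: 0.0851
```

Run:
```python
from h import *
from scipy.spatial.transform import Rotation as R
s=bot.sense();p,d=bot.read_camera("wrist")
cv2.imwrite("pics/w1.png",p[:,:,::-1])
print(s['t'],np.round(s['qpos'],2),np.round(s['tool_pos'],4),np.round(s['tcp_rot'],3));M=R.from_quat(s['tcp_rot']).as_matrix()
i=bot.camera_info("wrist");T=np.array(i["T_tool_cam"])
v,u=np.mgrid[:400,:640];P=np.stack([(u-i["cx"])/i["fx"]*d,(v-i["cy"])/i["fy"]*d,d],-1)
W=(P@T[:3,:3].T+T[:3,3])@M.T+s['tool_pos']
m=(W[...,2]>.062)&(W[...,2]<.085)&(d>0)&(p.max(2)<70)&(np.hypot(W[...,0]-.587,W[...,1]+.323)<.05)
Q=W[m];print(len(Q),Q.mean(0),np.percentile(Q[:,2],[5,50,95]))
t=Q[Q[:,2]>.074];print(cv2.minAreaRect((t[:,:2]*1000).astype(np.float32)))
```

```text
2.85 [ 0.17  0.48  0.33  1.61 -0.12  1.04  2.25] [ 0.5837 -0.3171  0.2346] [ 0.65   0.759 -0.02   0.022]
738 [ 0.58605744 -0.32457318  0.07689244] [0.07430167 0.07742628 0.07871172]
((588.6237182617188, -324.4342041015625), (55.18663024902344, 9.694683074951172), 9.187232971191406)
```

View pics/w1.png

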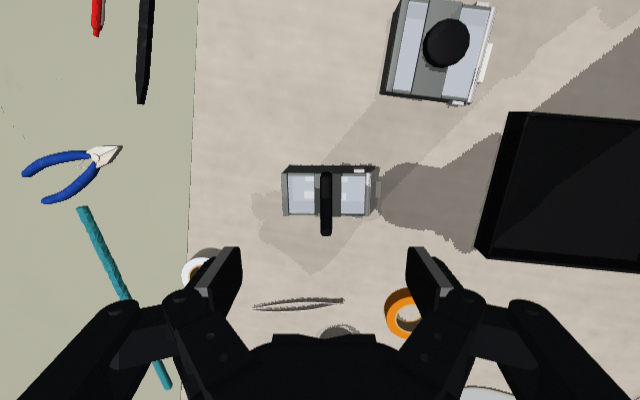

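```bash
cat >> h.py <<'E'
from scipy.spatial.transform import Rotation as Ro
def delta(yaw,tilt,pos):
    """needed dp(mm), rotvec(deg) to reach tool-x at yaw deg, tilt deg mouth-down, TCP pos"""
    s=bot.sense();a=np.radians(yaw)
    B=Ro.from_matrix(np.array([[np.cos(a),np.sin(a),0],[np.sin(a),-np.cos(a),0],[0,0,-1]]).T.T)
    k=-np.array([np.sin(a),-np.cos(a),0])
    T=Ro.from_rotvec(np.radians(tilt)*k)*B
    D=T*Ro.from_quat(s['tcp_rot']).inv()
    print("t",s['t'],"dp",((np.array(pos)-s['tool_pos'])*1000).round(1),"rot",np.degrees(D.as_rotvec()).round(2),"F",np.round(s['ft_force'],1),"open",round(s['opening'],4),"q",np.round(s['qpos'],2))
E
python3 -c "
from h import *
delta(99.2,0,[.588,-.324,.124])"
```

```text
t 2.9 dp [   3.2  -10.7 -110.1] rot [3.26 0.34 0.12] F [ 0.4  1.  -0.3] open 0.0857 q [ 0.17  0.48  0.33  1.61 -0.12  1.05  2.25]
```

Request:
{"name": "step_arm", "arguments": {
  "dp": [
    [3,-11,-15],
    [3,-11,-35],
    [3,-11,-55],
    [3,-11,-70],
    [3,-11,-70]
  ],
  "rotation": [
    [3.26,0.34,0.1],
    [3.26,0.34,0.1],
    [3.26,0.34,0.1],
    [3.26,0.34,0.1],
    [3.26,0.34,0.1]
  ],
  "hand": [1,1,1,1,1]
}}

```text
t: 3.32
tool_pos: [0.5876, -0.3181, 0.1602]
tcp_rot: [0.645, 0.764, -0.001, -0.004]
ft_force: [-1.1, 0.1, -1.2]
opening: 0.0853
```

```bash
python3 -c "
from h import *
delta(99.2,0,[.588,-.324,.124])"
```

```text
t 3.3167 dp [  0.4  -5.9 -36.2] rot [-0.23 -0.38 -0.42] F [-1.1  0.1 -1.2] open 0.0853 q [ 0.23  0.58  0.29  1.63 -0.19  0.97  2.32]
```

Request:
{"name": "step_arm", "arguments": {
  "dp": [
    [0,-3,0],
    [0,-3,0],
    [0,-3,0]
  ],
  "rotation": [
    [0,0,0],
    [0,0,0],
    [0,0,0]
  ],
  "hand": [1,1,1]
}}

```text
t: 3.57
tool_pos: [0.5895, -0.3253, 0.1653]
tcp_rot: [0.647, 0.763, -0.0, 0.001]
ft_force: [1.0, 0.4, -0.1]
opening: 0.0852
```

```bash
python3 -c "
from h import *
delta(99.2,0,[.588,-.324,.124])"
```

```text
t 3.5667 dp [ -1.5   1.3 -41.3] rot [ 0.11  0.06 -0.24] F [ 1.   0.4 -0.1] open 0.0852 q [ 0.24  0.58  0.29  1.62 -0.19  0.97  2.32]
```

Settled well. Descend and grip.

Request:
{"name": "step_arm", "arguments": {
  "dp": [
    [-1,1,-12],
    [-1,1,-24],
    [-1,1,-34],
    [-1,1,-41],
    [-1,1,-41]
  ],
  "rotation": [
    [0,0,0],
    [0,0,0],
    [0,0,0],
    [0,0,0],
    [0,0,0]
  ],
  "hand": [1,1,1,0.8,0.6],
  "grip_force": 45
}}

```text
t: 3.98
tool_pos: [0.5862, -0.3233, 0.1195]
tcp_rot: [0.647, 0.763, -0.002, -0.003]
ft_force: [-0.2, 0.7, -1.4]
opening: 0.064
```

Request:
{"name": "step_arm", "arguments": {
  "dp": [
    [0,0,0],
    [0,0,0],
    [0,0,0],
    [0,0,0],
    [0,0,0]
  ],
  "rotation": [
    [0,0,0],
    [0,0,0],
    [0,0,0],
    [0,0,0],
    [0,0,0]
  ],
  "hand": [0.4,0.2,0,0,0]
}}

```text
t: 4.4
tool_pos: [0.588, -0.3244, 0.1231]
tcp_rot: [0.647, 0.763, -0.001, 0.0]
ft_force: [-0.7, -0.2, 0.5]
opening: 0.0093
```

```bash
python3 -c "
from h import *
delta(99.2,0,[.588,-.324,.124])"
```

```text
t 4.4 dp [0.  0.4 0.9] rot [ 0.07 -0.05 -0.19] F [-0.7 -0.2  0.5] open 0.0093 q [ 0.25  0.63  0.28  1.65 -0.2   0.9   2.33]
```

Request:
{"name": "step_arm", "arguments": {
  "dp": [
    [0,0,3],
    [0,0,10],
    [0,0,20],
    [0,0,32],
    [0,0,44]
  ],
  "rotation": [
    [0,0,0],
    [0,0,0],
    [0,0,0],
    [0,0,0],
    [0,0,0]
  ],
  "hand": [0,0,0,0,0]
}}

```text
t: 4.82
tool_pos: [0.5877, -0.3243, 0.1679]
tcp_rot: [0.647, 0.763, -0.001, -0.0]
ft_force: [-0.5, 0.2, -2.0]
opening: 0.0092
```

Request:
{"name": "step_arm", "arguments": {
  "dp": [
    [0,0,12],
    [0,0,22],
    [0,0,28],
    [0,0,30],
    [0,0,30]
  ],
  "rotation": [
    [0,0,0],
    [0,0,0],
    [0,0,0],
    [0,0,0],
    [0,0,0]
  ],
  "hand": [0,0,0,0,0]
}}

```text
t: 5.23
tool_pos: [0.5878, -0.3243, 0.1972]
tcp_rot: [0.647, 0.763, -0.001, -0.0]
ft_force: [0.0, 0.3, -1.6]
opening: 0.0093
```

```bash
python3 -c "
from h import *
p,d=bot.read_camera('scene');cv2.imwrite('pics/s2.png',p[:,:,::-1])
a=np.radians(99.2)
delta(99.2,0,[.556,-.075,.2])"
```

```text
t 5.2833 dp [-31.5 249.1   3.6] rot [ 0.03 -0.13 -0.2 ] F [-0.4  0.3 -1.6] open 0.0091 q [ 0.23  0.54  0.3   1.6  -0.18  1.03  2.31]
```

View pics/s2.png

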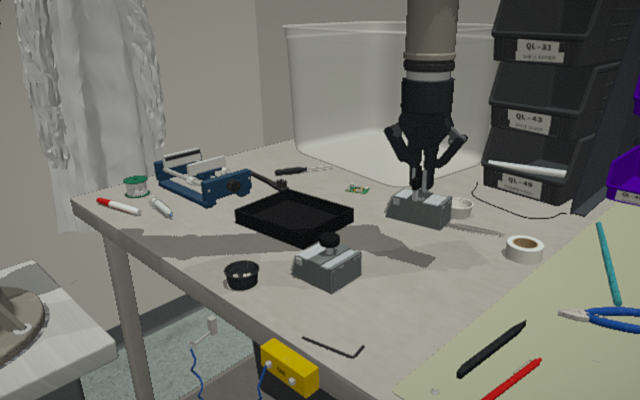

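Request:
{"name": "step_arm", "arguments": {
  "dp": [
    [-1,8,0],
    [-3,24,0],
    [-6,48,0],
    [-9,72,0],
    [-12,96,0]
  ],
  "rotation": [
    [0,0,0],
    [0,0,0],
    [0,0,0],
    [0,0,0],
    [0,0,0]
  ],
  "hand": [0,0,0,0,0]
}}

```text
t: 5.7
tool_pos: [0.5749, -0.2252, 0.1956]
tcp_rot: [0.647, 0.763, -0.001, -0.002]
ft_force: [0.2, 0.2, -1.6]
opening: 0.0093
```

Request:
{"name": "step_arm", "arguments": {
  "dp": [
    [-3,24,0],
    [-6,48,0],
    [-9,72,0],
    [-12,96,0],
    [-15,118,0]
  ],
  "rotation": [
    [0,0,0],
    [0,0,0],
    [0,0,0],
    [0,0,0],
    [0,0,0]
  ],
  "hand": [0,0,0,0,0]
}}

```text
t: 6.12
tool_pos: [0.5594, -0.1066, 0.1958]
tcp_rot: [0.646, 0.763, -0.001, -0.002]
ft_force: [0.4, 0.6, -2.2]
opening: 0.0089
```

Request:
{"name": "step_arm", "arguments": {
  "dp": [
    [-2,16,0],
    [-4,28,0],
    [-5,35,0],
    [-5,35,0]
  ],
  "rotation": [
    [0,0,0],
    [0,0,0],
    [0,0,0],
    [0,0,0]
  ],
  "hand": [0,0,0,0]
}}

```text
t: 6.45
tool_pos: [0.5551, -0.0727, 0.1961]
tcp_rot: [0.646, 0.764, -0.001, -0.001]
ft_force: [0.1, -0.1, -1.4]
opening: 0.0094
```

```bash
python3 -c "
from h import *
a=np.radians(99.2);m=np.array([np.cos(a),np.sin(a),0])
H=np.array([.556,-.075,.132])
for th in (0,8,15,22,29,36,42,46):
  t=np.radians(th);print(th);delta(99.2,th,H+.0531*(m*np.sin(t)+np.array([0,0,np.cos(t)])))"
```

```text
0
t 6.45 dp [  0.9  -2.3 -11. ] rot [-0.03 -0.16 -0.38] F [ 0.1 -0.1 -1.4] open 0.0094 q [-0.15  0.36  0.26  1.87 -0.11  0.93  1.89]
8
t 6.45 dp [ -0.3   5.  -11.6] rot [-7.92 -1.47 -0.36] F [ 0.1 -0.1 -1.4] open 0.0094 q [-0.15  0.36  0.26  1.87 -0.11  0.93  1.89]
15
t 6.45 dp [ -1.3  11.3 -12.9] rot [-14.83  -2.61  -0.35] F [ 0.1 -0.1 -1.4] open 0.0094 q [-0.15  0.36  0.26  1.87 -0.11  0.93  1.89]
22
t 6.45 dp [ -2.3  17.3 -14.9] rot [-21.73  -3.75  -0.34] F [ 0.1 -0.1 -1.4] open 0.0094 q [-0.15  0.36  0.26  1.87 -0.11  0.93  1.89]
29
t 6.45 dp [ -3.2  23.1 -17.7] rot [-28.64  -4.89  -0.33] F [ 0.1 -0.1 -1.4] open 0.0094 q [-0.15  0.36  0.26  1.87 -0.11  0.93  1.89]
36
t 6.45 dp [ -4.1  28.5 -21.2] rot [-35.55  -6.03  -0.31] F [ 0.1 -0.1 -1.4] open 0.0094 q [-0.15  0.36  0.26  1.87 -0.11  0.93  1.89]
42
t 6.45 dp [ -4.8  32.8 -24.7] rot [-41.47  -7.01  -0.3 ] F [ 0.1 -0.1 -1.4] open 0.0094 q [-0.15  0.36  0.26  1.87 -0.11  0.93  1.89]
46
t 6.45 dp [ -5.2  35.4 -27.3] rot [-45.41  -7.66  -0.29] F [ 0.1 -0.1 -1.4] open 0.0094 q [-0.15  0.36  0.26  1.87 -0.11  0.93  1.89]
```

Request:
{"name": "step_arm", "arguments": {
  "dp": [
    [0,2,-11],
    [-1,6,-12],
    [-1,10,-13],
    [-2,14,-14],
    [-2,17,-15]
  ],
  "rotation": [
    [-4,-0.7,0],
    [-8.5,-1.5,0],
    [-13,-2.3,0],
    [-17.5,-3.1,0],
    [-21.7,-3.8,0]
  ],
  "hand": [0,0,0,0,0]
}}

```text
t: 6.87
tool_pos: [0.5537, -0.059, 0.1817]
tcp_rot: [0.636, 0.748, -0.124, 0.148]
ft_force: [0.1, -1.1, -1.9]
opening: 0.0094
```

Request:
{"name": "step_arm", "arguments": {
  "dp": [
    [-1,3,-2],
    [-1,7,-4],
    [-2,10,-6],
    [-2,13,-8],
    [-3,16,-10]
  ],
  "rotation": [
    [-4,-0.7,0],
    [-8,-1.3,0],
    [-12,-2,0],
    [-16,-2.6,0],
    [-19.7,-3.3,0]
  ],
  "hand": [0,0,0,0,0]
}}

```text
t: 7.28
tool_pos: [0.5512, -0.0424, 0.1717]
tcp_rot: [0.604, 0.711, -0.231, 0.276]
ft_force: [0.4, 1.1, -2.1]
opening: 0.009
```

Request:
{"name": "step_arm", "arguments": {
  "dp": [
    [0,3,-3],
    [0,3,-3],
    [0,3,-3],
    [0,3,-3],
    [0,3,-3]
  ],
  "rotation": [
    [-4,-0.7,0],
    [-4,-0.7,0],
    [-4,-0.7,0],
    [-4,-0.7,0],
    [-4,-0.7,0]
  ],
  "hand": [0,0,0,0,0]
}}

```text
t: 7.7
tool_pos: [0.5508, -0.0407, 0.1693]
tcp_rot: [0.597, 0.701, -0.252, 0.299]
ft_force: [0.4, -1.0, -1.4]
opening: 0.0091
```

```bash
python3 -c "
from h import *
p,d=bot.read_camera('scene');cv2.imwrite('pics/s3.png',p[:,:,::-1])
cv2.imwrite('pics/s3c.png',cv2.resize(p[110:260,200:400],None,fx=4,fy=4)[:,:,::-1])
p,d=bot.read_camera('top');cv2.imwrite('pics/t3c.png',cv2.resize(p[120:250,190:340],None,fx=4,fy=4)[:,:,::-1])
delta(99.2,46,[.556,-.075,.2])"
```

```text
t 7.8 dp [  5.3 -34.5  30.8] rot [-0.02  0.25 -0.09] F [ 0.5  0.1 -1.5] open 0.0093 q [-0.8   0.54  0.56  2.    0.68  0.91  0.95]
```

View pics/s3c.png

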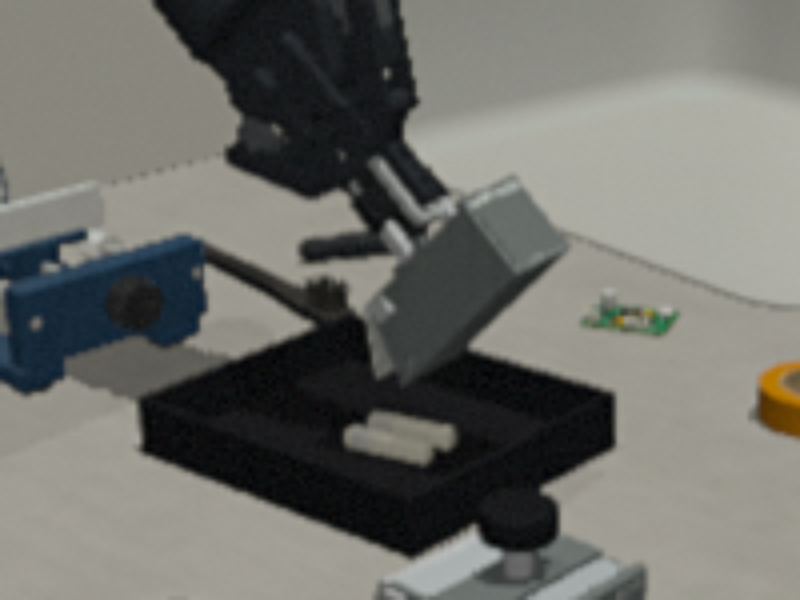

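View pics/t3c.png

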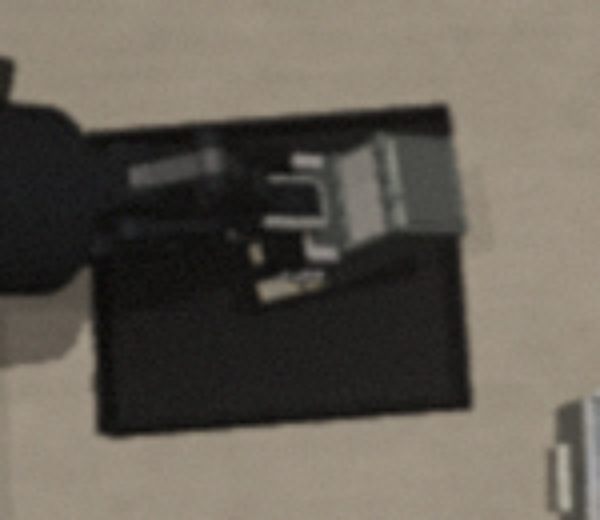

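Request:
{"name": "step_arm", "arguments": {
  "dp": [
    [0,-1,10],
    [0,-3,25],
    [1,-6,40],
    [1,-9,48],
    [2,-12,54]
  ],
  "rotation": [
    [1,0.2,0],
    [4,0.7,0],
    [8,1.4,0],
    [13,2.2,0],
    [18,3,0]
  ],
  "hand": [0,0,0,0,0]
}}

```text
t: 8.22
tool_pos: [0.5528, -0.0518, 0.2243]
tcp_rot: [0.629, 0.74, -0.152, 0.183]
ft_force: [-1.1, -1.0, -3.7]
opening: 0.0093
```

Request:
{"name": "step_arm", "arguments": {
  "dp": [
    [1,-4,2],
    [1,-8,4],
    [2,-12,5],
    [3,-16,5],
    [3,-20,5]
  ],
  "rotation": [
    [5,0.8,0],
    [10,1.6,0],
    [15,2.5,0],
    [20,3.3,0],
    [24,3.9,0]
  ],
  "hand": [0,0,0,0,0]
}}

```text
t: 8.63
tool_pos: [0.5556, -0.0734, 0.2289]
tcp_rot: [0.648, 0.761, -0.017, 0.024]
ft_force: [-1.0, -0.3, -2.1]
opening: 0.0097
```

Request:
{"name": "step_arm", "arguments": {
  "dp": [
    [0,-2,0],
    [0,-2,0],
    [0,-2,0]
  ],
  "rotation": [
    [3.4,0.6,0],
    [3.4,0.6,0],
    [3.4,0.6,0]
  ],
  "hand": [0,0,0]
}}

```text
t: 8.88
tool_pos: [0.5551, -0.0753, 0.2278]
tcp_rot: [0.649, 0.761, 0.0, 0.002]
ft_force: [0.1, 0.8, -1.2]
opening: 0.0094
```

```bash
python3 -c "
from h import *
p,d=bot.read_camera('scene');
cv2.imwrite('pics/s4c.png',cv2.resize(p[110:260,200:400],None,fx=4,fy=4)[:,:,::-1])
delta(99.2,0,[.588,-.324,.1231])"
```

```text
t 8.9333 dp [  32.8 -250.3 -104.4] rot [ 0.11  0.16 -0.05] F [ 0.1 -0.1 -2.1] open 0.0096 q [-0.22  0.32  0.34  1.85 -0.13  0.98  1.9 ]
```

View pics/s4c.png

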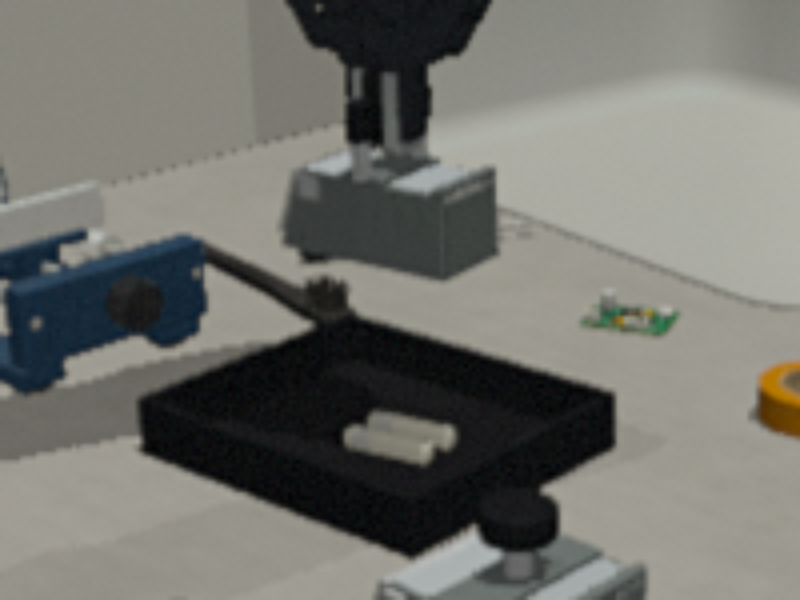

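Request:
{"name": "step_arm", "arguments": {
  "dp": [
    [1,-10,0],
    [4,-30,0],
    [8,-58,0],
    [11,-86,0],
    [15,-114,0]
  ],
  "rotation": [
    [0,0,0],
    [0,0,0],
    [0,0,0],
    [0,0,0],
    [0,0,0]
  ],
  "hand": [0,0,0,0,0]
}}

```text
t: 9.35
tool_pos: [0.5707, -0.1875, 0.2273]
tcp_rot: [0.646, 0.763, 0.0, 0.001]
ft_force: [0.9, -0.5, -1.3]
opening: 0.0092
```

Request:
{"name": "step_arm", "arguments": {
  "dp": [
    [4,-28,0],
    [7,-56,-5],
    [11,-84,-15],
    [14,-106,-30],
    [17,-122,-45]
  ],
  "rotation": [
    [0,0,0],
    [0,0,0],
    [0,0,0],
    [0,0,0],
    [0,0,0]
  ],
  "hand": [0,0,0,0,0]
}}

```text
t: 9.77
tool_pos: [0.5876, -0.3119, 0.1823]
tcp_rot: [0.648, 0.762, -0.0, 0.002]
ft_force: [-0.5, 0.0, -0.8]
opening: 0.0093
```

Request:
{"name": "step_arm", "arguments": {
  "dp": [
    [1,-8,-12],
    [1,-14,-24],
    [1,-14,-34],
    [1,-14,-39],
    [1,-14,-39]
  ],
  "rotation": [
    [0,0,0],
    [0,0,0],
    [0,0,0],
    [0,0,0],
    [0,0,0]
  ],
  "hand": [0,0,0,0,0]
}}

```text
t: 10.18
tool_pos: [0.5883, -0.3208, 0.1418]
tcp_rot: [0.647, 0.763, 0.001, -0.0]
ft_force: [-0.6, 0.2, -2.4]
opening: 0.0094
```

```bash
python3 -c "
from h import *
p,d=bot.read_camera('scene');
cv2.imwrite('pics/s5c.png',cv2.resize(p[170:290,340:500],None,fx=5,fy=5)[:,:,::-1])
delta(99.2,0,[.588,-.324,.1231])"
```

```text
t 10.2333 dp [ -0.8  -2.7 -19.8] rot [-0.04  0.11 -0.23] F [ 1.1 -0.1 -2. ] open 0.0092 q [ 0.19  0.61  0.36  1.64 -0.25  0.94  2.37]
```

View pics/s5c.png

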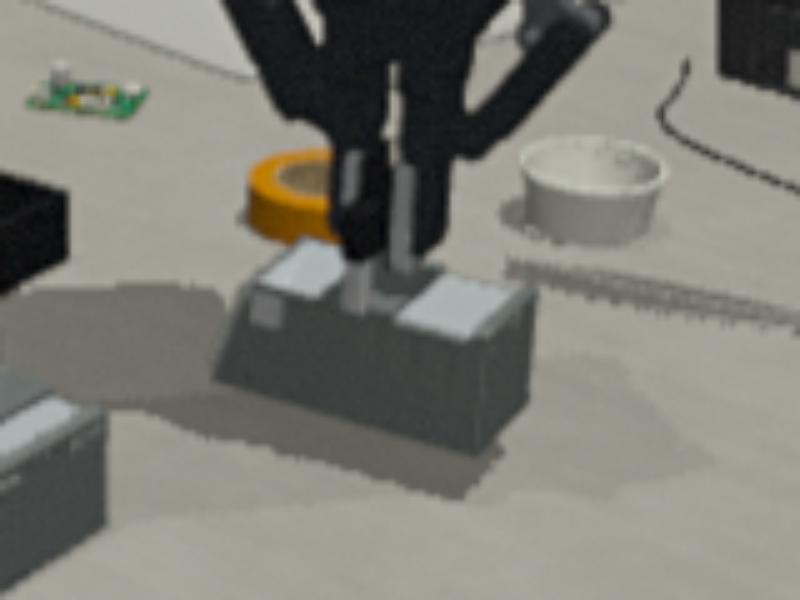

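Request:
{"name": "step_arm", "arguments": {
  "dp": [
    [0,0,-5],
    [0,0,-9],
    [0,0,-13],
    [0,0,-15],
    [0,0,-16]
  ],
  "rotation": [
    [0,0,0],
    [0,0,0],
    [0,0,0],
    [0,0,0],
    [0,0,0]
  ],
  "hand": [0,0,0,0,0]
}}

```text
t: 10.65
tool_pos: [0.5884, -0.323, 0.127]
tcp_rot: [0.647, 0.762, 0.001, 0.001]
ft_force: [-0.5, 0.3, -2.2]
opening: 0.0092
```

Request:
{"name": "step_arm", "arguments": {
  "dp": [
    [0,0,-1],
    [0,0,-1.5],
    [0,0,-2],
    [0,0,-2.5],
    [0,0,-2.5]
  ],
  "rotation": [
    [0,0,0],
    [0,0,0],
    [0,0,0],
    [0,0,0],
    [0,0,0]
  ],
  "hand": [0,0,0,0,0]
}}

```text
t: 11.07
tool_pos: [0.5886, -0.3232, 0.1249]
tcp_rot: [0.647, 0.762, 0.001, 0.001]
ft_force: [-0.6, 0.1, -1.4]
opening: 0.0091
```

Request:
{"name": "step_arm", "arguments": {
  "dp": [
    [0,0,-0.5],
    [0,0,-0.5],
    [0,0,-0.5]
  ],
  "rotation": [
    [0,0,0],
    [0,0,0],
    [0,0,0]
  ],
  "hand": [0,0,0]
}}

```text
t: 11.32
tool_pos: [0.5886, -0.3232, 0.1244]
tcp_rot: [0.647, 0.762, 0.001, 0.001]
ft_force: [0.3, 0.8, -2.4]
opening: 0.0092
```

Still about 1 mm off the bench; keep going until the weight transfers.

Request:
{"name": "step_arm", "arguments": {
  "dp": [
    [0,0,-0.4],
    [0,0,-0.8],
    [0,0,-1.1],
    [0,0,-1.1]
  ],
  "rotation": [
    [0,0,0],
    [0,0,0],
    [0,0,0],
    [0,0,0]
  ],
  "hand": [0,0,0,0]
}}

```text
t: 11.65
tool_pos: [0.5886, -0.3232, 0.1232]
tcp_rot: [0.647, 0.762, 0.001, 0.001]
ft_force: [-0.6, -0.6, -1.2]
opening: 0.0092
```

Request:
{"name": "step_arm", "arguments": {
  "dp": [
    [0,0,-0.3],
    [0,0,-0.5],
    [0,0,-0.5]
  ],
  "rotation": [
    [0,0,0],
    [0,0,0],
    [0,0,0]
  ],
  "hand": [0,0,0]
}}

```text
t: 11.9
tool_pos: [0.5887, -0.3232, 0.1232]
tcp_rot: [0.647, 0.762, 0.001, 0.001]
ft_force: [-0.5, 0.3, -0.2]
opening: 0.0094
```

Request:
{"name": "step_arm", "arguments": {
  "dp": [
    [0,0,0],
    [0,0,0],
    [0,0,0],
    [0,0,0],
    [0,0,0]
  ],
  "rotation": [
    [0,0,0],
    [0,0,0],
    [0,0,0],
    [0,0,0],
    [0,0,0]
  ],
  "hand": [0.2,0.35,0.5,0.65,0.65]
}}

```text
t: 12.32
tool_pos: [0.5886, -0.3233, 0.1228]
tcp_rot: [0.647, 0.762, 0.001, 0.001]
ft_force: [-0.0, 0.8, 0.5]
opening: 0.0553
```

Request:
{"name": "step_arm", "arguments": {
  "dp": [
    [0,0,6],
    [0,0,18],
    [0,0,36],
    [0,0,60],
    [0,0,84]
  ],
  "rotation": [
    [0,0,0],
    [0,0,0],
    [0,0,0],
    [0,0,0],
    [0,0,0]
  ],
  "hand": [0.65,0.65,0.65,0.65,0.65]
}}

```text
t: 12.73
tool_pos: [0.5884, -0.3232, 0.2085]
tcp_rot: [0.647, 0.762, 0.001, 0.001]
ft_force: [-0.7, 1.1, 0.4]
opening: 0.0555
```

Request:
{"name": "step_arm", "arguments": {
  "dp": [
    [0,0,20],
    [0,0,40],
    [0,0,50],
    [0,0,50]
  ],
  "rotation": [
    [0,0,0],
    [0,0,0],
    [0,0,0],
    [0,0,0]
  ],
  "hand": [0.65,0.65,0.65,0.65]
}}

```text
t: 13.07
tool_pos: [0.5898, -0.3243, 0.2608]
tcp_rot: [0.648, 0.762, 0.002, 0.005]
ft_force: [1.4, -0.4, 0.6]
opening: 0.0554
```

```bash
python3 -c "
from h import *
p,d=bot.read_camera('scene');cv2.imwrite('pics/s6.png',p[:,:,::-1])
cv2.imwrite('pics/s6c.png',cv2.resize(p[170:290,220:470],None,fx=3,fy=3)[:,:,::-1])
p,d=bot.read_camera('top')
m=(p.min(2)>95).astype(np.uint8);m[:150]=0;m[226:]=0;m[:,:216]=0;m[:,302:]=0
n,l,st,c=cv2.connectedComponentsWithStats(m)
for k in range(1,n): print(st[k],cast('top',c[k],.012).round(3))
delta(99.2,0,[.588,-.324,.1231])"
```

```text
[216 150  21   2  31] [[0.63  0.008 0.012]]
[252 175  24  11 124] [[ 0.567 -0.072  0.012]]
[254 185  24  10 124] [[ 0.548 -0.077  0.012]]
[301 221   1   1   1] [[ 0.485 -0.147  0.012]]
[299 223   1   1   1] [[ 0.482 -0.143  0.012]]
[296 225   2   1   2] [[ 0.478 -0.138  0.012]]
t 13.1667 dp [  -0.4   -0.9 -133.8] rot [ 0.04  0.18 -0.1 ] F [ 0.1  0.4 -0.3] open 0.0555 q [ 0.16  0.5   0.4   1.54 -0.21  1.14  2.33]
```

View pics/s6c.png

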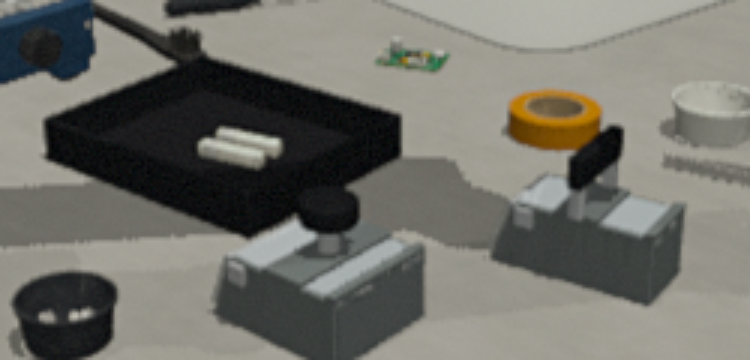

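Both aerials lie in the tray, and the caddy stands upright with its flap shut and clear of the gripper.

```bash
python3 -c "
from h import *
print(bot.finish_job())"
```

```text
the job is handed in; nothing more can be done
None
```

The job is done and handed in at about 13 s of the 48 s allowed.

- **Pick-up:** I gripped the caddy by its handle. The fingers closed to about 9.3 mm on the 10 mm bar.
- **Pour:** I held it level over the tray and tipped it about 46° mouth down. The flap opened and both aerials slid out.
- **Set-down:** I brought it back upright and lowered it slowly onto its original spot, about 0.11 m from the tray. I then opened the fingers and withdrew about 135 mm up.

The final pictures showed both aerials flat on the tray floor, at about (0.567, -0.072) and (0.548, -0.077) m. The caddy stood upright on the bench with its flap shut, and the robot was touching nothing.

The force readings I saw stayed below 4 N. The arm lagged its commands by up to about 10 mm and 3° on the approach; I corrected that before gripping. No final check failed or disagreed.

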